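# Turn the bowl under the shelf lamp and switch the lamp on

## Robot

A 6-joint arm with a two-finger parallel gripper is mounted at the origin on the work surface. World frame = base frame: x ahead of the robot, y to its left, z up, the work surface at z = 0. Lengths are in mm, angles in rad, forces in N, time in s.
With the tool pointing down it reaches from about 300 to 1000 mm from the base axis. Payload 5.1 kg.
Tool frame: the origin (TCP) lies on the centre line of the jaws, within the pads' length; the fingertips stand 22 mm ahead of it and the grasp point (between the pads) lies 3 mm ahead of it; z points along the fingers, y is the line along which they close (so a half turn about z gives the same grasp; the last joint's range is limited). The gripper opens to 95 mm and grips with 3 to 60 N. Pads are 20 mm wide; open, the fingers measure 119 mm over their backs; the gripper's body (75 mm by 180 mm) begins 59 mm behind the grasp point.
Start: joints at [-1.194, 0.124, 1.65, -0, 1.367, -0.083], TCP at [288.417, -582.495, 236.656] pointing down, gripper open.
Joint ranges: [-2.61, 2.61], [-1.02, 2.33], [0.03, 2.71], [-1.35, 4.49], [0.32, 2.68], [-2.91, 2.91]. Speed limits (rad/s): [2.57, 2.57, 3.14, 3.14, 3.14, 3.14].

## Interface

Orientations are given as a unit quaternion [x, y, z, w].
In Python, from station import r gives the robot as it stands. The module is installed in compiled form; this text tells all that it offers.
- The arm moves only by the shell command python3 -m creep 'ROWS'. ROWS is JSON, a list of rows, each an object of numbers: "dx", "dy", "dz": the shift along the world's x, y, z in units of 30 mm (1.0 is 30 mm); "roll": the turn about the world's z in units of 6 degrees (1.0 is 6 degrees); "jaw": the finger opening in mm, from 0 to 95.1. In form: [{"dx": .., "dy": .., "dz": .., "roll": .., "jaw": ..}, ...]. A call has 1 to 5 rows; each row shifts and turns the commanded pose from where the row before left it; what a row does not reach is not made up. A row lasts 1/10 s, in which the tool goes at most 50 mm and 8.59 degrees, less where a joint would pass 70% of its speed; a pose out of reach is approached as far as the arm can. A call with a number of a shift or a turn outside -1 to 1 is refused whole. A call with a gripper value outside its range is refused whole. The fingers move at their own pace and stop on an object; the grip force is fixed at half the most. Time passes only in rows, so rows that do not move let the fingers close. It gives the time, the measured TCP pose, the force, the opening and the grip force at its end, in the units of the state.
- r.read_state(): the state, without advancing time (a new reading comes with each control period).
- r.get_image(name): name is "scene" or "top" or "wrist"; returns a dict with "pixels" (400x640x3 uint8, red, green, blue), "range_z" (400x640 float32, mm along the optical axis (not along the pixel's ray), 0 where there is no reading), "intrinsics" (3x3 intrinsics, pixels), "R" (3x3) and "t" (3): a world point X has camera coordinates R X + t. Camera axes: x right, y down, z forward; pixel columns grow to the right and rows downward; lengths in mm; the calibration is good to about 2 mm. The wrist camera is an equidistant fisheye: a pixel r from the principal point sees the ray r / f radians off the axis. A picture is of the moment at which its call begins.
- r.finish_job(): hands the job in; it is judged then, once.
The state is a dict: "clock": time; "joint_positions": joint angles; "qd": joint speeds; "joint_torque": joint torques, N m; "tool_pos": TCP position; "ee_rot": TCP orientation; "force": force on the tool from outside, world axes, zero at the start; "torque": the same for the moment, N m; "opening": opening from 0.0 (shut) to 1.0 (fully open); "grasp_force": force on a finger pad.
Only numpy, scipy, OpenCV 4.12 (cv2) and the standard library are available. Lean on these libraries where they do the work, as an engineer would, in place of code of your own. Each camera call takes 0.05 s, during which the arm holds its last target. There are 200 camera calls.

## Task

Turn the turntable, which has a black upright handle, until the bowl with the orange rim stands centred under the shelf lamp, in line with the lamp's switch. Then switch the lamp on: reach under the shelf's front lip and gently press the red switch bar up and in from below, fully home, so that it stays in. Let go of everything and leave the jar, the plates and the pitcher where they are.

Things in the scene. Friction and masses are not known exactly. Their poses are not given: they have to be found in the camera images.
- stand: Fixed wooden shelf on two steel posts with a turntable on its foot. Origin on the turntable axis at slab level; z up, +x points from the open side (the robot's, at yaw 0) to the shelf. Board 400 mm long (y), 16 thick, underside at 235 mm; front lip at x = 45 mm, back at 215. Posts 18 mm thick at x = 190, y = +-175; a 63 mm tall tin on each back corner. Place and yaw vary.
- turntable (a joint): Turntable angle (rad) about the stand's z, counter-clockwise from above positive; range -3 to 3. At 0 the handle points to the stand's -x, the orange-rimmed bowl to +x. Friction 0.15 N m: it stays where it is left. The disc is 300 mm wide, its upper face 32 mm above the slab.
- handle (a point): Upright black round handle, part of the turntable, 22 mm diameter, its top 87 mm above the slab (this point: on its axis, 22 mm below the top), with a flange 36 mm wide and 4 mm high at its foot. 125 mm from the turntable axis, exactly opposite the orange-rimmed bowl; 45 mm free all round it.
- banded_bowl (a point): Middle of the bowl with the orange rim, 76 mm above the slab: steel, 103 mm across, its rim 89 mm above the slab; fixed in the turntable with its centre 90 mm from the axis, one of three bowls 120 deg apart (the two others are plain).
- lamp: Wedge-shaped aluminium lamp, 240 mm long (y), clipped under the shelf's lip, its place along the lip varies; faces as the stand does. Origin at mid length, on the lip's front plane (x = 0) and the shelf's underside (z = 0); x back under the shelf, z up. Reaches 53 mm down, 100 mm back. An orange clip on top of the lip marks mid length, right above the switch. Bowl centred: its y = 0 here, x > 0.
- switch_face (a point): Middle of the outer face of the red switch bar (90 mm along the lamp's y, 30 wide) under the lip: when off at x = 18, y = 0, z = -50 mm of the lamp frame, 185 mm above the slab. The flat face looks 45 deg down and out to the stand's open side; press along (0.707, 0, 0.707) of the lamp frame. A finger tilted 45 deg, pointing down and in, lies flat on it and clears the lip with 45 mm of bare finger.
- switch (a joint): Travel of the red switch bar: 0 = off (out), 0.009 m = fully in, on. About 4 N moves it; it stays where it is left, and there is a hard stop at the end.
- jar: Bystander: white ceramic pickle jar with a steel screw lid, 108 mm diameter, 134 mm tall; origin at the centre of its underside.
- plates: Bystander: two stacked steel plates, 200 mm diameter, 31 mm tall together; origin at the centre of the underside.
- pitcher: Bystander: white plastic pitcher with a handle, 112 mm diameter, 190 mm tall, the handle reaching 104 mm from its axis; origin at the centre of its underside.

How it is judged (in metres and radians):
On the way, in this order (a step that is already met when the one before it is completed fails the run):
1. the orange-rimmed bowl stands under the lamp, centred within 18 mm, with the switch still off (y of banded_bowl in the frame of lamp between -0.018 and 0.018 m and x of banded_bowl in the frame of lamp above 0 m and value of joint switch below 0.003 m), for 0.3 s.
2. the switch bar is pressed at least 7 of its 9 mm (value of joint switch above 0.007 m), for 0.2 s.
At the end, for the whole second after the job is handed in: The orange-rimmed bowl stands still under the lamp, its centre within 18 mm of the lamp's middle measured along the lamp; the switch bar is in by at least 7 of its 9 mm; jar, plates and pitcher stand upright within 30 mm of where they began (y of banded_bowl in the frame of lamp between -0.018 and 0.018 m and x of banded_bowl in the frame of lamp above 0 m and value of joint switch above 0.007 m and velocity of joint turntable between -0.05 and 0.05 rad/s and distance of each of jar, plates, pitcher from where it was at the start of the episode below 0.03 m and angle between each of jar, pitcher, plates's own z axis and vertical below 0.2 rad); the robot touches nothing.
It fails at once if the lamp or its switch is pushed with more than 45 N (contact force between anything else and lamp above 45 N).
It fails at once if jar, plates or pitcher is shifted by more than 30 mm or tipped (distance of any of jar, plates, pitcher from where it was at the start of the episode above 0.03 m or angle between any of jar, pitcher, plates's own z axis and vertical above 0.2 rad).
It also fails if it takes over 58 s, if anything falls off the work surface, if the arm or the gripper's body presses on something with over 40 N, if the wrist force passes 120 N, or if a joint passes its speed limit or range.

## Working session

There is one attempt and no reset: what is moved stays moved. The work goes in short steps, Python scripts to look and compute and a shell command to move; the robot and the scene stay as the last step left them, time stands still between calls to the robot, and variables do not carry over. Pictures are saved under pics/ and viewed, at most 10 in all, crops included, and the job is handed in when it is done.

```bash
mkdir -p pics
cat > h.py <<'E'
from station import r
import numpy as np, cv2
def grab(n,save=None):
    d=r.get_image(n)
    if save: cv2.imwrite('pics/'+save,cv2.cvtColor(d['pixels'],cv2.COLOR_RGB2BGR))
    return d
def pts(d):  # world points per pixel (pinhole)
    K=np.array(d['intrinsics']);R=np.array(d['R']);t=np.array(d['t'])
    v,u=np.mgrid[:400,:640];z=d['range_z']
    c=np.stack([(u-K[0,2])/K[0,0]*z,(v-K[1,2])/K[1,1]*z,z],-1)
    return (c-t)@R
E
python3 - <<'E'
from h import *
s=r.read_state();print(s)
for n in('scene','top'):
    d=grab(n,n+'1.png');np.savez(n+'.npz',**d);print(n,d['intrinsics'],d['R'],d['t'])
E
```

```text
{'clock': 0.0, 'joint_positions': array([-1.19357509e+00,  1.24483115e-01,  1.65166985e+00, -1.32181746e-05,
        1.36749159e+00, -8.26172676e-02]), 'qd': array([-0.00101814, -0.00055892,  0.00127227, -0.00058266,  0.00114482,
       -0.00034813]), 'joint_torque': array([ 8.56704228e-04, -4.17602170e+01, -3.59930241e+01,  7.75840273e-02,
        4.92568233e-02, -1.48553518e-04]), 'tool_pos': array([ 288.21254659, -581.94384086,  235.40369079]), 'ee_rot': array([ 9.73683982e-01,  2.27900088e-01, -1.56979720e-04, -1.01388747e-03]), 'force': array([-0.17679336,  0.37685461, -0.43770955]), 'torque': array([ 0.03804881, -0.02444435,  0.03496586]), 'grasp_force': 0.0, 'opening': 0.9969709772893304}
scene [[516.37615414   0.         310.7610891 ]
 [  0.         516.37615414 201.94267752]
 [  0.           0.           1.        ]] [[-0.93755823 -0.34782395 -0.00175291]
 [-0.28554632  0.77254722 -0.56712794]
 [ 0.19861488 -0.53121493 -0.82362785]] [ 518.94175366  223.91612483 1307.6611952 ]
top [[483.34735262   0.         314.48142134]
 [  0.         483.34735262 200.23061849]
 [  0.           0.           1.        ]] [[-0.02743379 -0.99962297  0.00114639]
 [-0.98216244  0.02674115 -0.18612324]
 [ 0.18602241 -0.00623201 -0.98252574]] [  15.64669173  555.11025776 1311.60581956]
```

View pics/scene1.png

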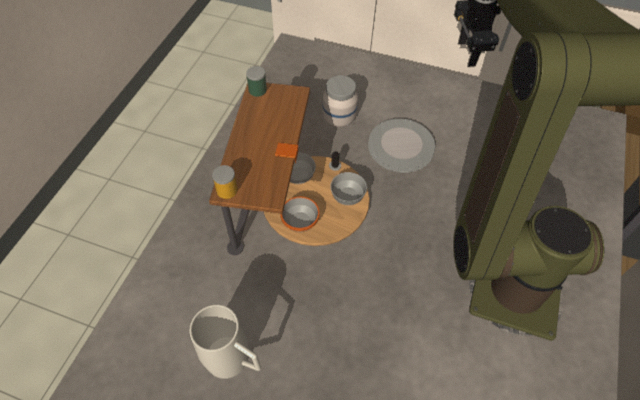

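View pics/top1.png

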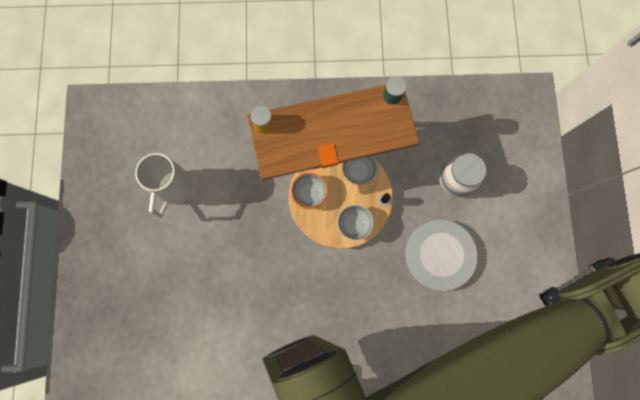

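The pictures show the shelf with its orange clip at top (328,155), the orange-rimmed bowl at (309,191) and the black handle at (385,198). The jar is at (463,175), the plates at (441,255) and the pitcher at (155,175). Next I measure them.

```bash
cat > m.py <<'E'
from h import *
def cen(m): 
    n,l,st,c=cv2.connectedComponentsWithStats(m.astype(np.uint8)); 
    return l==1+np.argmax(st[1:,4])
def measure(D=None):
  for n in('top','scene'):
    d=np.load(n+'.npz') if D is None else D[n]
    P=pts(d);h=cv2.cvtColor(d['pixels'],cv2.COLOR_RGB2HSV).astype(int);H,S,V=np.moveaxis(h,-1,0)
    print(n)
    z=P[...,2];x=P[...,0];y=P[...,1]
    near=(x>400)&(x<1200)&(abs(y)<450)
    org=(H<14)&(S>190)&near
    for nm,m in(('clip',org&(z>235)&(V>150)),('rim',(H<14)&(S>150)&near&(z>70)&(z<110)),('handle',(V<45)&near&(z>70)&(z<100)),
       ('board',(z>238)&(z<262)&near&(H<25)&(S>80)),('disc',(z>25)&(z<40)&near&(S>80))):
        if m.sum()<5: print(nm,'none');continue
        m=cen(m);q=P[m];vu=np.argwhere(m)
        print(nm,m.sum(),'px',vu.mean(0)[::-1].round(),'med',np.median(q,0).round(1),'min',q.min(0).round(),'max',q.max(0).round())
        if nm in('board','disc'):
            rr=cv2.minAreaRect(q[:,:2].astype(np.float32));print('   rect',rr)
        if nm in('rim','disc'): 
            print('   circ',cv2.minEnclosingCircle(q[:,:2].astype(np.float32)))
if __name__=='__main__': measure()
E
python3 m.py
```

```text
top
clip 335 px [327. 154.] med [629.7 -32.6 254.4] min [602. -56. 247.] max [657. -10. 260.]
rim 84 px [299. 197.] med [551.6  51.2  76.2] min [529.  -3.  71.] max [621.  65.  83.]
   circ ((576.3636474609375, 22.283306121826172), 50.221736907958984)
handle 33 px [386. 198.] med [ 550.3 -195.6   84.6] min [ 544. -203.   71.] max [ 559. -188.   92.]
board 9909 px [332. 132.] med [687.  -45.8 250.4] min [ 574. -260.  238.] max [811. 163. 262.]
   rect ((694.963623046875, -48.338287353515625), (175.06903076171875, 400.3004455566406), 11.770386695861816)
disc 4301 px [341. 207.] med [538.4 -64.   31.4] min [ 420. -222.   25.] max [668.  74.  40.]
   rect ((542.4501953125, -78.26509094238281), (245.08004760742188, 297.647705078125), 9.773872375488281)
   circ ((568.55712890625, -73.74736022949219), 149.68882751464844)
scene
clip 259 px [286. 150.] med [629.4 -32.2 253.5] min [603. -57. 247.] max [656. -11. 259.]
rim 148 px [299. 215.] med [578.8  36.2  75.3] min [529. -39.  70.] max [629.  66.  82.]
   circ ((581.2435913085938, 13.99162769317627), 53.30235290527344)
handle 40 px [335. 156.] med [ 552.3 -193.4   81.5] min [ 544. -208.   71.] max [ 561. -187.   89.]
board 8028 px [264. 147.] med [682.9 -25.6 249.9] min [ 575. -262.  238.] max [814. 162. 262.]
   rect ((695.0888671875, -50.611358642578125), (173.103759765625, 405.1702880859375), 11.540217399597168)
disc 3730 px [323. 208.] med [535.8 -53.3  30.9] min [ 421. -225.   25.] max [682.  74.  39.]
   rect ((540.4529418945312, -68.19807434082031), (297.5768737792969, 238.92520141601562), 77.29363250732422)
   circ ((566.814697265625, -74.52340698242188), 150.877197265625)
```

```bash
python3 - <<'E'
from h import *
for n in('top','scene'):
    d=np.load(n+'.npz');P=pts(d);x,y,z=np.moveaxis(P,-1,0)
    for nm,m in(('jar',(z>110)&(z<145)&(x>450)&(x<800)&(y<-220)&(y>-480)),('plates',(z>15)&(z<40)&(x>250)&(x<600)&(y<-205)&(y>-480))):
        q=P[m];print(n,nm,m.sum(),cv2.minEnclosingCircle(q[:,:2].astype(np.float32)),q.min(0),q.max(0))
E
python3 -m creep '[{"dx":0.7,"dy":1,"roll":-1,"jaw":46},{"dx":0.7,"dy":1,"roll":-1},{"dx":0.7,"dy":1,"roll":-0.5},{"dx":0.7,"dy":1},{"dx":0.7,"dy":1}]'
```

```text
top jar 920 ((613.8536376953125, -416.50372314453125), 46.947208404541016) [ 568.71563962 -460.85906161  110.05602181] [ 656.57682296 -371.85582711  139.79829545]
top plates 4130 ((456.203857421875, -308.3542175292969), 174.5042266845703) [ 296.40974917 -450.73948952   15.07814547] [ 598.96784747 -205.01176911   39.79414501]
scene jar 622 ((612.09326171875, -418.160888671875), 47.87102508544922) [ 568.96817904 -465.64406768  110.61070898] [ 659.02660687 -371.16930541  139.82385846]
scene plates 2875 ((458.656005859375, -314.5506896972656), 175.3111114501953) [ 297.11104439 -453.99331108   15.03090955] [ 599.83651484 -205.21617783   39.8539687 ]validation failed for argument at $[0]...
```

```bash
python3 -m creep '[{"dx":0.7,"dy":1,"dz":0,"roll":-1,"jaw":46},{"dx":0.7,"dy":1,"dz":0,"roll":-1,"jaw":46},{"dx":0.7,"dy":1,"dz":0,"roll":-0.5,"jaw":46},{"dx":0.7,"dy":1,"dz":0,"roll":0,"jaw":46},{"dx":0.7,"dy":1,"dz":0,"roll":0,"jaw":46}]'
```

```text
clock: 0.6
tool_pos: [393.8, -431.0, 236.0]
ee_rot: [0.995, 0.099, -0.0, -0.0]
force: [1.0, -0.0, -0.4]
opening: 0.638
grasp_force: 0.0
```

```bash
python3 -m creep '[{"dx":0.65,"dy":0.97,"dz":0,"roll":0,"jaw":46},{"dx":0.65,"dy":0.97,"dz":0,"roll":0,"jaw":46},{"dx":0.65,"dy":0.97,"dz":0,"roll":0,"jaw":46},{"dx":0.65,"dy":0.97,"dz":0,"roll":0,"jaw":46},{"dx":0.65,"dy":0.97,"dz":0,"roll":0,"jaw":46}]'
python3 -m creep '[{"dx":0.65,"dy":0.97,"dz":-1,"roll":0,"jaw":46},{"dx":0.65,"dy":0.97,"dz":-1,"roll":0,"jaw":46},{"dx":0.65,"dy":0.97,"dz":-0.8,"roll":0,"jaw":46},{"dx":0,"dy":0,"dz":0,"roll":0,"jaw":46}]'
python3 - <<'E'
from h import *
d=grab('wrist','w1.png');K=np.array(d['intrinsics']);X=np.array(d['R'])@[551,-197,87]+d['t']
th=np.arctan2(np.hypot(X[0],X[1]),X[2]);print(K[0,0]*th*X[:2]/np.hypot(X[0],X[1])+K[:2,2])
E
```

```text
clock: 1.1
tool_pos: [491.3, -285.5, 236.1]
ee_rot: [0.995, 0.099, -0.0, -0.0]
force: [0.7, 0.2, 0.4]
opening: 0.485
grasp_force: 0.0
clock: 1.5
tool_pos: [548.0, -195.4, 147.4]
ee_rot: [0.995, 0.101, -0.004, -0.003]
force: [0.1, 0.3, -1.5]
opening: 0.481
grasp_force: 0.0
[323.39225639 221.41731075]
```

View pics/w1.png

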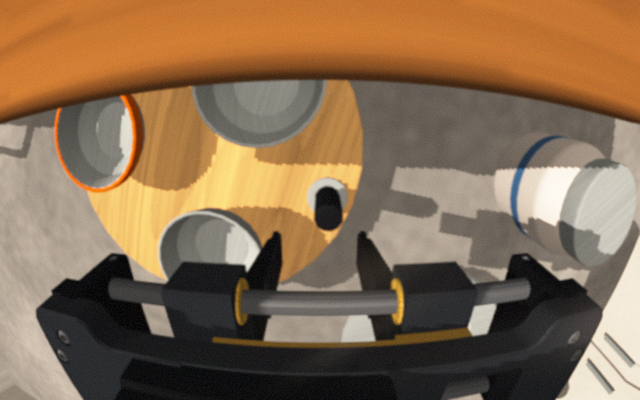

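Run:
```python
from h import *
d=grab('wrist');R=np.array(d['R']);c=-R.T@d['t'];print(c,R[2],r.read_state()['tool_pos'])
a=.2033;q=c[:2]-[568,-75];print(q[0]*np.cos(a)+q[1]*np.sin(a),-q[0]*np.sin(a)+q[1]*np.cos(a))
```

```text
[ 631.13273658 -180.53948456  297.24146188] [-0.2937827  -0.05606748 -0.95422647] [ 548.98815124 -199.00176923  151.56653603]
40.52387601846585 -116.11262076498662
```

The handle shows at (328,222), about 3 mm from the prediction. The wrist camera sits on the shelf side, where it would hit the lip on the way down. I'll back off and turn the tool half round.

```bash
python3 -m creep '[{"dx":-1,"dy":0,"dz":0,"roll":0,"jaw":46},{"dx":-1,"dy":0,"dz":0,"roll":0,"jaw":46},{"dx":-0.5,"dy":0,"dz":0,"roll":1,"jaw":46},{"dx":0,"dy":0,"dz":0,"roll":1,"jaw":46},{"dx":0,"dy":0,"dz":0,"roll":1,"jaw":46}]'
for i in 1; do
python3 -m creep '[{"dx":0,"dy":0,"dz":0,"roll":1,"jaw":46},{"dx":0,"dy":0,"dz":0,"roll":1,"jaw":46},{"dx":0,"dy":0,"dz":0,"roll":1,"jaw":46},{"dx":0,"dy":0,"dz":0,"roll":1,"jaw":46},{"dx":0,"dy":0,"dz":0,"roll":1,"jaw":46}]'
python3 -m creep '[{"dx":0,"dy":0,"dz":0,"roll":1,"jaw":46},{"dx":0,"dy":0,"dz":0,"roll":1,"jaw":46},{"dx":0,"dy":0,"dz":0,"roll":1,"jaw":46},{"dx":0,"dy":0,"dz":0,"roll":1,"jaw":46},{"dx":0,"dy":0,"dz":0,"roll":1,"jaw":46}]'
python3 -m creep '[{"dx":0,"dy":0,"dz":0,"roll":1,"jaw":46},{"dx":0,"dy":0,"dz":0,"roll":1,"jaw":46},{"dx":0,"dy":0,"dz":0,"roll":1,"jaw":46},{"dx":0,"dy":0,"dz":0,"roll":1,"jaw":46},{"dx":0,"dy":0,"dz":0,"roll":1,"jaw":46}]'
python3 -m creep '[{"dx":0,"dy":0,"dz":0,"roll":1,"jaw":46},{"dx":0,"dy":0,"dz":0,"roll":1,"jaw":46},{"dx":0,"dy":0,"dz":0,"roll":1,"jaw":46},{"dx":0,"dy":0,"dz":0,"roll":1,"jaw":46},{"dx":0,"dy":0,"dz":0,"roll":1,"jaw":46}]'
python3 -m creep '[{"dx":0,"dy":0,"dz":0,"roll":1,"jaw":46},{"dx":0,"dy":0,"dz":0,"roll":1,"jaw":46},{"dx":0,"dy":0,"dz":0,"roll":1,"jaw":46},{"dx":0,"dy":0,"dz":0,"roll":1,"jaw":46},{"dx":0,"dy":0,"dz":0,"roll":1,"jaw":46}]'
python3 -m creep '[{"dx":0,"dy":0,"dz":0,"roll":1,"jaw":46},{"dx":0,"dy":0,"dz":0,"roll":1,"jaw":46},{"dx":0,"dy":0,"dz":0,"roll":0,"jaw":46}]'
done
```

```text
clock: 2.1
tool_pos: [474.1, -201.5, 154.6]
ee_rot: [0.967, 0.254, 0.001, 0.001]
force: [-0.4, -0.6, 0.3]
opening: 0.486
grasp_force: 0.0
clock: 2.6
tool_pos: [474.6, -201.4, 154.5]
ee_rot: [0.868, 0.496, 0.001, 0.001]
force: [1.0, 0.1, 0.4]
opening: 0.484
grasp_force: 0.0
clock: 3.1
tool_pos: [474.6, -201.4, 154.5]
ee_rot: [0.71, 0.704, 0.0, 0.002]
force: [-0.3, 0.1, 0.9]
opening: 0.482
grasp_force: 0.0
clock: 3.6
tool_pos: [474.5, -201.4, 154.5]
ee_rot: [0.504, 0.864, -0.0, 0.002]
force: [0.7, 0.4, -0.7]
opening: 0.485
grasp_force: 0.0
clock: 4.1
tool_pos: [474.6, -201.4, 154.5]
ee_rot: [0.263, 0.965, -0.001, 0.001]
force: [-0.1, -0.1, -0.1]
opening: 0.482
grasp_force: 0.0
clock: 4.6
tool_pos: [474.6, -201.4, 154.5]
ee_rot: [0.005, 1.0, -0.001, 0.001]
force: [0.7, 0.4, 0.6]
opening: 0.485
grasp_force: 0.0
clock: 4.9
tool_pos: [474.6, -201.3, 154.4]
ee_rot: [-0.098, 0.995, -0.001, 0.001]
force: [0.3, 0.3, -0.5]
opening: 0.487
grasp_force: 0.0
```

```bash
python3 -m creep '[{"dx":0.9,"dy":0.03,"dz":0,"roll":0,"jaw":46},{"dx":0.9,"dy":0.03,"dz":0,"roll":0,"jaw":46},{"dx":0.75,"dy":0.02,"dz":0,"roll":0,"jaw":46},{"dx":0,"dy":0,"dz":-0.6,"roll":0,"jaw":46},{"dx":0,"dy":0,"dz":-0.5,"roll":0,"jaw":46}]'
python3 -m creep '[{"dx":0,"dy":0,"dz":-0.6,"roll":0,"jaw":46},{"dx":0,"dy":0,"dz":-0.6,"roll":0,"jaw":46},{"dx":0,"dy":0,"dz":-0.3,"roll":0,"jaw":46},{"dx":0,"dy":0,"dz":0,"roll":0,"jaw":46}]'
python3 -m creep '[{"dx":0,"dy":0,"dz":0,"roll":0,"jaw":12},{"dx":0,"dy":0,"dz":0,"roll":0,"jaw":12},{"dx":0,"dy":0,"dz":0,"roll":0,"jaw":12},{"dx":0,"dy":0,"dz":0,"roll":0,"jaw":12},{"dx":0,"dy":0,"dz":0,"roll":0,"jaw":12}]'
```

```text
clock: 5.4
tool_pos: [551.7, -198.3, 120.2]
ee_rot: [-0.098, 0.995, -0.001, 0.001]
force: [-0.1, 0.9, 0.3]
opening: 0.485
grasp_force: 0.0
clock: 5.8
tool_pos: [549.3, -197.1, 72.9]
ee_rot: [-0.098, 0.995, 0.001, -0.002]
force: [-0.6, -0.4, -0.4]
opening: 0.484
grasp_force: 0.0
clock: 6.3
tool_pos: [551.6, -200.2, 75.9]
ee_rot: [-0.099, 0.995, -0.003, 0.001]
force: [1.2, -10.2, -1.5]
opening: 0.23
grasp_force: 30.0
```

```bash
python3 -m creep '[{"dx":-0.46,"dy":0.09,"dz":0,"roll":0,"jaw":12},{"dx":-0.45,"dy":0.14,"dz":0,"roll":0,"jaw":12},{"dx":-0.43,"dy":0.19,"dz":0,"roll":0,"jaw":12},{"dx":-0.41,"dy":0.24,"dz":0,"roll":0,"jaw":12}]'
python3 -m creep '[{"dx":-0.38,"dy":0.28,"dz":0,"roll":0,"jaw":12},{"dx":-0.34,"dy":0.33,"dz":0,"roll":0,"jaw":12},{"dx":-0.30,"dy":0.36,"dz":0,"roll":0,"jaw":12},{"dx":-0.26,"dy":0.39,"dz":0,"roll":0,"jaw":12},{"dx":0,"dy":0,"dz":0,"roll":0,"jaw":12}]'
python3 - <<'E'
from m import *
print(r.read_state()['tool_pos'],r.read_state()['force'])
measure({n:grab(n) for n in('top','scene')})
E
```

```text
clock: 6.7
tool_pos: [497.0, -183.2, 75.8]
ee_rot: [-0.099, 0.995, -0.006, -0.002]
force: [-9.1, -23.0, 0.7]
opening: 0.229
grasp_force: 30.0
clock: 7.2
tool_pos: [455.6, -138.2, 75.5]
ee_rot: [-0.1, 0.995, -0.001, -0.005]
force: [-19.3, -8.9, 11.4]
opening: 0.226
grasp_force: 30.0
[ 455.61549992 -138.17898139   75.45235403] [-19.30174868  -8.91503154  11.40242425]
top
clip 341 px [327. 154.] med [629.7 -32.6 254.8] min [603. -56. 248.] max [658. -10. 260.]
rim 82 px [324. 177.] med [610.9 -24.4  75.8] min [595. -80.  70.] max [656.  19.  84.]
   circ ((645.3310546875, -30.232616424560547), 50.6064338684082)
handle none
board 9922 px [332. 132.] med [687.1 -45.9 250.4] min [ 575. -260.  238.] max [809. 164. 262.]
   rect ((695.2858276367188, -48.80558776855469), (174.48304748535156, 400.9942321777344), 11.441914558410645)
disc 3277 px [330. 193.] med [583.3 -44.1  31.5] min [ 421. -219.   25.] max [687.  74.  39.]
   rect ((588.6370239257812, -52.2255859375), (231.03353881835938, 298.3165283203125), 48.070404052734375)
   circ ((569.0308227539062, -74.16293334960938), 149.82135009765625)
scene
clip 262 px [286. 150.] med [629.1 -32.2 254.3] min [603. -57. 248.] max [655.  -9. 259.]
rim 58 px [294. 196.] med [607.7 -20.8  74.8] min [597. -80.  71.] max [643.  14.  79.]
   circ ((632.8945922851562, -32.815093994140625), 47.557518005371094)
handle none
board 8032 px [264. 147.] med [682.8 -25.4 249.8] min [ 574. -263.  238.] max [813. 163. 262.]
   rect ((695.6964721679688, -50.30828857421875), (173.71121215820312, 404.556396484375), 11.94281005859375)
disc 3910 px [316. 208.] med [562.4 -26.9  31. ] min [ 421. -217.   25.] max [686.  75.  39.]
   rect ((550.3751220703125, -70.71481323242188), (295.04510498046875, 259.36785888671875), 86.11540985107422)
   circ ((569.4434814453125, -75.7364501953125), 151.64601135253906)
```

```bash
python3 -m creep '[{"dx":0,"dy":0,"dz":0,"roll":0,"jaw":46},{"dx":0,"dy":0,"dz":0,"roll":0,"jaw":46},{"dx":0,"dy":0,"dz":0,"roll":0,"jaw":46},{"dx":0,"dy":0,"dz":0.5,"roll":0,"jaw":46},{"dx":0,"dy":0,"dz":1,"roll":0,"jaw":46}]'
python3 -m creep '[{"dx":-0.2,"dy":0.6,"dz":1,"roll":0,"jaw":0},{"dx":-0.2,"dy":0.6,"dz":1,"roll":0,"jaw":0},{"dx":0,"dy":0.6,"dz":1,"roll":0,"jaw":0},{"dx":0,"dy":0.6,"dz":1,"roll":0,"jaw":0},{"dx":0,"dy":0.6,"dz":1,"roll":0,"jaw":0}]'
python3 -m creep '[{"dx":0,"dy":0.6,"dz":1,"roll":0,"jaw":0},{"dx":0,"dy":0.6,"dz":1,"roll":0,"jaw":0},{"dx":0,"dy":0,"dz":1,"roll":0,"jaw":0},{"dx":0,"dy":0,"dz":1,"roll":0,"jaw":0},{"dx":0,"dy":0,"dz":1,"roll":0,"jaw":0}]'
python3 -c "
from h import *
s=r.read_state();print(s['joint_positions'],s['tool_pos'],s['force'])"
```

```text
clock: 7.8
tool_pos: [458.3, -135.6, 117.5]
ee_rot: [-0.099, 0.995, 0.002, -0.002]
force: [-0.1, -0.5, -0.1]
opening: 0.482
grasp_force: 0.0
clock: 8.3
tool_pos: [448.0, -45.7, 271.1]
ee_rot: [-0.099, 0.995, 0.0, 0.0]
force: [0.9, -0.2, 0.8]
opening: 0.123
grasp_force: 0.0
clock: 8.8
tool_pos: [448.0, -10.1, 421.0]
ee_rot: [-0.099, 0.995, 0.0, 0.0]
force: [-0.2, 0.4, 0.1]
opening: 0.004
grasp_force: 0.0
[-1.42598354e-01 -3.80323472e-01  1.80403888e+00  2.83794723e-04
  1.71731246e+00 -1.91248155e+00] [448.0188623  -10.09709163 421.0159617 ] [-0.2368203   0.43465336  0.10253126]
```

```bash
python3 -m creep '[{"dx":1,"dy":0,"dz":1,"roll":0,"jaw":0},{"dx":1,"dy":0,"dz":1,"roll":0,"jaw":0},{"dx":1,"dy":0,"dz":1,"roll":0,"jaw":0},{"dx":1,"dy":0,"dz":1,"roll":0,"jaw":0},{"dx":1,"dy":0,"dz":1,"roll":0,"jaw":0}]'
python3 -m creep '[{"dx":1,"dy":0,"dz":1,"roll":0,"jaw":0},{"dx":1,"dy":0,"dz":1,"roll":0,"jaw":0},{"dx":1,"dy":0,"dz":1,"roll":0,"jaw":0},{"dx":1,"dy":0,"dz":1,"roll":0,"jaw":0},{"dx":1,"dy":0,"dz":1,"roll":0,"jaw":0}]'
python3 -c "
from h import *
s=r.read_state();print(s['joint_positions'],s['tool_pos'],s['ee_rot'])"
```

```text
clock: 9.3
tool_pos: [599.3, -10.3, 570.7]
ee_rot: [-0.099, 0.995, 0.0, 0.0]
force: [0.9, -1.1, 1.3]
opening: 0.008
grasp_force: 0.0
clock: 9.8
tool_pos: [734.5, -10.6, 707.0]
ee_rot: [-0.099, 0.995, -0.0, 0.001]
force: [0.6, -0.6, 0.9]
opening: 0.01
grasp_force: 0.0
[-8.76034740e-02  5.68788492e-01  2.81084104e-01  3.37931691e-04
  2.29021098e+00 -1.85706976e+00] [734.5075673  -10.6352544  707.04942625] [-9.92825543e-02  9.95058988e-01 -1.54341979e-05  7.64997265e-04]
```

```bash
python3 -m creep '[{"dx":1,"dy":0,"dz":0,"roll":0,"jaw":0},{"dx":1,"dy":0,"dz":0,"roll":0,"jaw":0},{"dx":1,"dy":0,"dz":0,"roll":0,"jaw":0},{"dx":1,"dy":0,"dz":0,"roll":0,"jaw":0},{"dx":1,"dy":0,"dz":0,"roll":0,"jaw":0}]'
python3 -c "
from h import *
s=r.read_state();print(s['joint_positions'],s['tool_pos'],s['ee_rot'])"
```

```text
clock: 10.3
tool_pos: [818.8, -10.1, 654.0]
ee_rot: [-0.099, 0.995, -0.003, 0.026]
force: [-0.8, -0.4, 0.0]
opening: 0.007
grasp_force: 0.0
[-0.07889558  0.79916966  0.02520471  0.00414825  2.26566053 -1.84527603] [818.82365627 -10.10513482 654.03191608] [-0.09896573  0.99475573 -0.00299644  0.0256486 ]
```

```bash
python3 -m creep '[{"dx":1,"dy":0,"dz":1,"roll":0,"jaw":0},{"dx":1,"dy":0,"dz":1,"roll":0,"jaw":0},{"dx":1,"dy":0,"dz":1,"roll":0,"jaw":0},{"dx":1,"dy":0,"dz":1,"roll":0,"jaw":0},{"dx":1,"dy":0,"dz":1,"roll":0,"jaw":0}]'
python3 -m creep '[{"dx":-1,"dy":0,"dz":-1,"roll":0,"jaw":0},{"dx":-1,"dy":0,"dz":-1,"roll":0,"jaw":0},{"dx":-1,"dy":0,"dz":-1,"roll":0,"jaw":0}]'
python3 -c "
from h import *
s=r.read_state();print(s['joint_positions'],s['tool_pos'],s['ee_rot'])"
```

```text
clock: 10.8
tool_pos: [829.2, -8.8, 680.5]
ee_rot: [-0.098, 0.992, -0.009, 0.083]
force: [-0.3, 0.1, 0.0]
opening: 0.003
grasp_force: 0.0
clock: 11.1
tool_pos: [778.7, -9.7, 627.8]
ee_rot: [-0.098, 0.992, -0.009, 0.083]
force: [0.8, -0.3, 1.6]
opening: 0.002
grasp_force: 0.0
[-0.08544056  0.38864075  0.69006401  0.01265129  1.89582422 -1.84915406] [778.74731248  -9.65198403 627.77820905] [-0.09847276  0.99161905 -0.00938365  0.08310668]
```

Pushing past the reach limit tilts the tool outward, and the tilt stays when it backs off. I'll use that to build up the 45° tilt.

```bash
python3 -m creep '[{"dx":1,"dy":0,"dz":1,"roll":0,"jaw":0},{"dx":1,"dy":0,"dz":1,"roll":0,"jaw":0},{"dx":1,"dy":0,"dz":1,"roll":0,"jaw":0},{"dx":1,"dy":0,"dz":1,"roll":0,"jaw":0},{"dx":1,"dy":0,"dz":1,"roll":0,"jaw":0}]'
python3 -m creep '[{"dx":1,"dy":0,"dz":1,"roll":0,"jaw":0},{"dx":1,"dy":0,"dz":1,"roll":0,"jaw":0},{"dx":1,"dy":0,"dz":1,"roll":0,"jaw":0},{"dx":1,"dy":0,"dz":1,"roll":0,"jaw":0},{"dx":1,"dy":0,"dz":1,"roll":0,"jaw":0}]'
python3 -m creep '[{"dx":0.5,"dy":0,"dz":1,"roll":0,"jaw":0},{"dx":0.5,"dy":0,"dz":1,"roll":0,"jaw":0},{"dx":0.5,"dy":0,"dz":1,"roll":0,"jaw":0},{"dx":0.5,"dy":0,"dz":1,"roll":0,"jaw":0},{"dx":0.5,"dy":0,"dz":1,"roll":0,"jaw":0}]'
python3 -c "
from h import *
s=r.read_state();print(s['joint_positions'],s['tool_pos'],s['ee_rot'])"
```

```text
clock: 11.6
tool_pos: [840.1, -9.4, 689.6]
ee_rot: [-0.098, 0.989, -0.012, 0.114]
force: [-0.2, -0.2, -0.4]
opening: 0.004
grasp_force: 0.0
clock: 12.1
tool_pos: [856.5, -7.8, 717.1]
ee_rot: [-0.097, 0.979, -0.02, 0.177]
force: [-0.1, 0.2, -0.2]
opening: 0.005
grasp_force: 0.0
clock: 12.6
tool_pos: [836.8, -7.0, 768.7]
ee_rot: [-0.096, 0.97, -0.024, 0.222]
force: [-0.2, -0.8, 0.3]
opening: 0.005
grasp_force: 0.0
[-0.0826369   0.68359363  0.02517596  0.03427941  1.98237092 -1.83058867] [836.77320252  -7.00749181 768.67187755] [-0.09636631  0.96987807 -0.02446646  0.22237682]
```

```bash
python3 -m creep '[{"dx":1,"dy":0,"dz":0.8,"roll":0,"jaw":0},{"dx":1,"dy":0,"dz":0.8,"roll":0,"jaw":0},{"dx":1,"dy":0,"dz":0.8,"roll":0,"jaw":0},{"dx":1,"dy":0,"dz":0.8,"roll":0,"jaw":0},{"dx":1,"dy":0,"dz":0.8,"roll":0,"jaw":0}]'
python3 -m creep '[{"dx":1,"dy":0,"dz":0.8,"roll":0,"jaw":0},{"dx":1,"dy":0,"dz":0.8,"roll":0,"jaw":0},{"dx":1,"dy":0,"dz":0.8,"roll":0,"jaw":0},{"dx":1,"dy":0,"dz":0.8,"roll":0,"jaw":0},{"dx":1,"dy":0,"dz":0.8,"roll":0,"jaw":0}]'
python3 -m creep '[{"dx":1,"dy":0,"dz":0.8,"roll":0,"jaw":0},{"dx":1,"dy":0,"dz":0.8,"roll":0,"jaw":0},{"dx":1,"dy":0,"dz":0.8,"roll":0,"jaw":0}]'
python3 -c "
from h import *
s=r.read_state();print(s['joint_positions'],s['tool_pos'],s['ee_rot'])"
```

```text
clock: 13.1
tool_pos: [879.3, -6.2, 769.1]
ee_rot: [-0.095, 0.956, -0.03, 0.277]
force: [-0.7, -0.1, 0.3]
opening: 0.002
grasp_force: 0.0
clock: 13.6
tool_pos: [918.2, -5.6, 775.7]
ee_rot: [-0.093, 0.937, -0.036, 0.334]
force: [-0.4, 0.0, 0.1]
opening: 0.002
grasp_force: 0.0
clock: 13.9
tool_pos: [941.1, -5.3, 780.2]
ee_rot: [-0.092, 0.925, -0.04, 0.367]
force: [-0.2, -0.1, -0.0]
opening: 0.004
grasp_force: 0.0
[-0.07577838  0.7306582   0.02623038  0.04594993  1.62924672 -1.82399401] [941.05680754  -5.27010216 780.23871062] [-0.09199364  0.9247456  -0.03983474  0.36714567]
```

```bash
python3 -m creep '[{"dx":1,"dy":0,"dz":0.8,"roll":0,"jaw":0},{"dx":-0.8,"dy":0,"dz":-0.6,"roll":0,"jaw":0},{"dx":-1,"dy":0,"dz":-1,"roll":0,"jaw":0},{"dx":-1,"dy":0,"dz":-1,"roll":0,"jaw":0},{"dx":-1,"dy":0,"dz":-1,"roll":0,"jaw":0}]'
cat > g.py <<'E'
from h import *
from scipy.spatial.transform import Rotation as Ro
s=r.read_state();p=s['tool_pos'];M=Ro.from_quat(s['ee_rot']).as_matrix()
yaw=.2033;ex=np.array([np.cos(yaw),np.sin(yaw),0]);ey=np.array([-ex[1],ex[0],0]);ez=np.array([0,0,1.])
z=M[:,2];print('tcp',p.round(1),'tilt',np.degrees(np.arccos(-z[2])).round(1),'azim err deg',np.degrees(np.arctan2(z[1],z[0])-yaw).round(1),'axes in stand x,y,z:\n',(np.array([ex,ey,ez])@M).round(3))
O=np.array([568,-75,0]);F=O+63*ex+28.5*ey+185*ez
a=(ex-ez)/2**.5;n=(ex+ez)/2**.5
T=F-17*a-10*n
for off in(-40,-3,0,9):
    t=T+off*n;print(off,t.round(1),'delta units',((t-p)/30).round(2))
print('force',s['force'].round(1),s['joint_positions'].round(2),s['clock'])
E
python3 g.py
```

```text
clock: 14.4
tool_pos: [863.9, -5.6, 702.6]
ee_rot: [-0.092, 0.92, -0.041, 0.379]
force: [1.1, 0.6, 1.2]
opening: 0.003
grasp_force: 0.0
tcp [863.9  -5.6 702.6] tilt 44.8 azim err deg -12.1 axes in stand x,y,z:
 [[-0.722  0.063  0.689]
 [-0.055  0.987 -0.148]
 [-0.689 -0.145 -0.71 ]]
-40 [577.5 -43.9 161.7] delta units [ -9.54  -1.28 -18.03]
-3 [603.2 -38.7 187.8] delta units [ -8.69  -1.1  -17.16]
0 [605.2 -38.2 189.9] delta units [ -8.62  -1.09 -17.09]
9 [611.5 -36.9 196.3] delta units [ -8.41  -1.04 -16.88]
force [1.1 0.6 1.2] [-0.09  0.23  0.89  0.06  1.24 -1.85] 14.4
```

```bash
python3 -m creep '[{"dx":-1,"dy":-0.1,"dz":-0.8,"roll":1,"jaw":0},{"dx":-1,"dy":-0.1,"dz":-0.8,"roll":1,"jaw":0},{"dx":-1,"dy":-0.1,"dz":-0.8,"roll":0,"jaw":0},{"dx":-1,"dy":-0.1,"dz":-0.8,"roll":0,"jaw":0},{"dx":-1,"dy":-0.1,"dz":-0.8,"roll":0,"jaw":0}]'
python3 -m creep '[{"dx":-1,"dy":-0.1,"dz":-0.8,"roll":0,"jaw":0},{"dx":-1,"dy":-0.1,"dz":-0.8,"roll":0,"jaw":0},{"dx":-1,"dy":-0.1,"dz":-0.8,"roll":0,"jaw":0},{"dx":-1,"dy":-0.1,"dz":-0.8,"roll":0,"jaw":0},{"dx":-1,"dy":-0.1,"dz":-0.8,"roll":0,"jaw":0}]'
python3 -m creep '[{"dx":-1,"dy":-0.1,"dz":-0.8,"roll":0,"jaw":0},{"dx":-1,"dy":-0.1,"dz":-0.8,"roll":0,"jaw":0},{"dx":0,"dy":0,"dz":-1,"roll":0,"jaw":0},{"dx":0,"dy":0,"dz":-1,"roll":0,"jaw":0},{"dx":0,"dy":0,"dz":-1,"roll":0,"jaw":0}]'
python3 g.py
```

```text
clock: 14.9
tool_pos: [713.6, -21.0, 582.0]
ee_rot: [-0.187, 0.906, -0.001, 0.38]
force: [-0.1, -0.5, 0.0]
opening: 0.006
grasp_force: 0.0
clock: 15.4
tool_pos: [563.7, -35.6, 462.1]
ee_rot: [-0.187, 0.906, -0.002, 0.38]
force: [-0.4, -0.8, 0.9]
opening: 0.003
grasp_force: 0.0
clock: 15.9
tool_pos: [504.6, -41.9, 324.4]
ee_rot: [-0.187, 0.906, -0.002, 0.38]
force: [0.3, 0.5, -0.4]
opening: 0.007
grasp_force: 0.0
tcp [504.6 -41.9 324.4] tilt 44.7 azim err deg -0.3 axes in stand x,y,z:
 [[-0.696 -0.143  0.704]
 [-0.204  0.979 -0.004]
 [-0.688 -0.146 -0.71 ]]
-40 [577.5 -43.9 161.7] delta units [ 2.43 -0.07 -5.43]
-3 [603.2 -38.7 187.8] delta units [ 3.28  0.11 -4.55]
0 [605.2 -38.2 189.9] delta units [ 3.35  0.12 -4.48]
9 [611.5 -36.9 196.3] delta units [ 3.56  0.17 -4.27]
force [ 0.3  0.5 -0.4] [-0.41 -0.69  2.28  0.52  0.94 -2.57] 15.9
```

```bash
python3 -m creep '[{"dx":0,"dy":0,"dz":-1,"roll":0,"jaw":0},{"dx":0,"dy":0,"dz":-1,"roll":0,"jaw":0},{"dx":0,"dy":0,"dz":-1,"roll":0,"jaw":0},{"dx":0.3,"dy":0,"dz":-1,"roll":0,"jaw":0},{"dx":0.4,"dy":0,"dz":-0.8,"roll":0,"jaw":0}]'
python3 -m creep '[{"dx":0.5,"dy":0,"dz":-0.63,"roll":0,"jaw":0},{"dx":0.6,"dy":-0.03,"dz":0,"roll":0,"jaw":0},{"dx":0.63,"dy":-0.04,"dz":0,"roll":0,"jaw":0},{"dx":0,"dy":0,"dz":0,"roll":0,"jaw":0}]'
python3 g.py
python3 - <<'E'
from h import *
d=grab('wrist','w2.png')
d=grab('scene'); cv2.imwrite('pics/s2.png',cv2.resize(cv2.cvtColor(d['pixels'][90:260,190:430],cv2.COLOR_RGB2BGR),None,fx=3,fy=3))
E
```

```text
clock: 16.4
tool_pos: [525.4, -41.7, 179.2]
ee_rot: [-0.187, 0.906, -0.002, 0.38]
force: [-0.2, -0.2, -0.0]
opening: 0.005
grasp_force: 0.0
clock: 16.8
tool_pos: [579.2, -44.1, 162.5]
ee_rot: [-0.187, 0.906, -0.002, 0.38]
force: [-0.7, -0.7, 0.7]
opening: 0.005
grasp_force: 0.0
tcp [579.2 -44.1 162.5] tilt 44.6 azim err deg -0.2 axes in stand x,y,z:
 [[-0.697 -0.144  0.703]
 [-0.204  0.979 -0.002]
 [-0.688 -0.145 -0.711]]
-40 [577.5 -43.9 161.7] delta units [-0.05  0.   -0.03]
-3 [603.2 -38.7 187.8] delta units [0.8  0.18 0.84]
0 [605.2 -38.2 189.9] delta units [0.87 0.19 0.92]
9 [611.5 -36.9 196.3] delta units [1.08 0.24 1.13]
force [-0.7 -0.7  0.7] [-0.34 -0.31  2.32  0.75  0.56 -2.85] 16.8
```

View pics/w2.png

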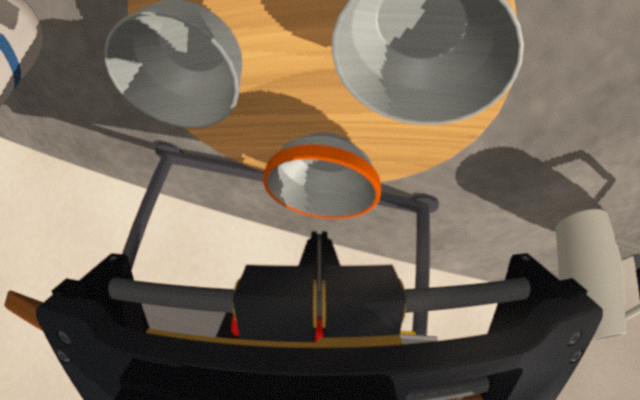

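View pics/s2.png

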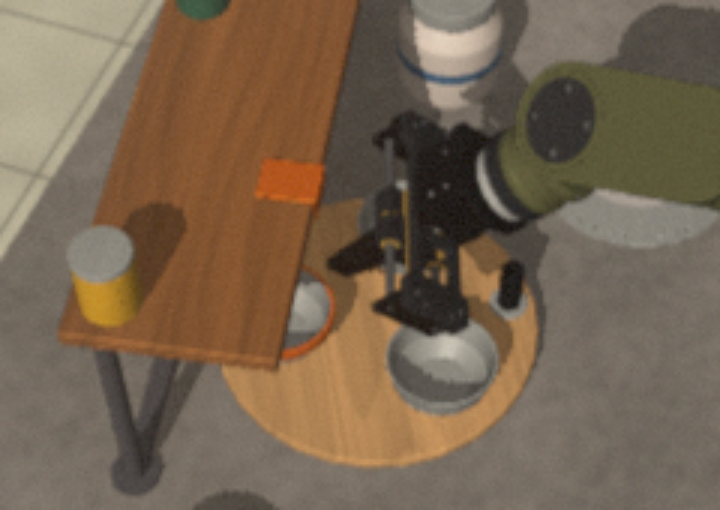

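The wrist view shows the orange-rimmed bowl at (322,185), in line with the closed fingers at (319,240), and the red bar behind them at (235,325). In the scene crop the tool stands clear of the lip, level with the clip at (290,180). I'll press in small steps.

```bash
python3 -m creep '[{"dx":0.2,"dy":0.05,"dz":0.21,"roll":-0.5,"jaw":0},{"dx":0.2,"dy":0.04,"dz":0.21,"roll":0,"jaw":0},{"dx":0.15,"dy":0.03,"dz":0.15,"roll":0,"jaw":0},{"dx":0.1,"dy":0.03,"dz":0.1,"roll":0,"jaw":0},{"dx":0,"dy":0,"dz":0,"roll":0,"jaw":0}]'
python3 -m creep '[{"dx":0.05,"dy":0.01,"dz":0.05,"roll":0,"jaw":0},{"dx":0.05,"dy":0.01,"dz":0.05,"roll":0,"jaw":0},{"dx":0,"dy":0,"dz":0,"roll":0,"jaw":0}]'
python3 g.py
```

```text
clock: 17.4
tool_pos: [597.8, -39.3, 183.3]
ee_rot: [-0.164, 0.91, -0.011, 0.38]
force: [-0.6, -0.1, 0.2]
opening: 0.006
grasp_force: 0.0
clock: 17.7
tool_pos: [600.4, -38.7, 185.3]
ee_rot: [-0.164, 0.911, -0.011, 0.379]
force: [-0.6, -0.7, -0.1]
opening: 0.007
grasp_force: 0.0
tcp [600.4 -38.7 185.3] tilt 44.6 azim err deg -3.1 axes in stand x,y,z:
 [[-0.707 -0.093  0.701]
 [-0.167  0.985 -0.038]
 [-0.687 -0.144 -0.712]]
-40 [577.5 -43.9 161.7] delta units [-0.76 -0.17 -0.79]
-3 [603.2 -38.7 187.8] delta units [0.09 0.   0.09]
0 [605.2 -38.2 189.9] delta units [0.16 0.02 0.16]
9 [611.5 -36.9 196.3] delta units [0.37 0.06 0.37]
force [-0.6 -0.7 -0.1] [-0.29 -0.3   2.27  0.63  0.53 -2.66] 17.7
```

```bash
python3 -m creep '[{"dx":0.06,"dy":0.01,"dz":0.06,"roll":0,"jaw":0},{"dx":0.06,"dy":0.01,"dz":0.06,"roll":0,"jaw":0},{"dx":0,"dy":0,"dz":0,"roll":0,"jaw":0}]'
python3 -m creep '[{"dx":0.05,"dy":0.01,"dz":0.05,"roll":0,"jaw":0},{"dx":0.05,"dy":0.01,"dz":0.05,"roll":0,"jaw":0},{"dx":0,"dy":0,"dz":0,"roll":0,"jaw":0}]'
python3 -m creep '[{"dx":0.04,"dy":0.01,"dz":0.04,"roll":0,"jaw":0},{"dx":0.04,"dy":0.01,"dz":0.04,"roll":0,"jaw":0},{"dx":0,"dy":0,"dz":0,"roll":0,"jaw":0}]'
python3 g.py
```

```text
clock: 18.0
tool_pos: [604.1, -38.0, 189.0]
ee_rot: [-0.164, 0.911, -0.011, 0.379]
force: [-0.4, -0.2, -0.5]
opening: 0.005
grasp_force: 0.0
clock: 18.3
tool_pos: [606.2, -37.3, 190.7]
ee_rot: [-0.164, 0.911, -0.011, 0.378]
force: [-4.0, -1.0, -1.5]
opening: 0.005
grasp_force: 1.8
clock: 18.6
tool_pos: [609.0, -36.7, 193.5]
ee_rot: [-0.164, 0.911, -0.011, 0.379]
force: [-3.1, -1.0, -2.3]
opening: -0.0
grasp_force: 1.9
tcp [609.  -36.7 193.5] tilt 44.5 azim err deg -3.1 axes in stand x,y,z:
 [[-0.708 -0.093  0.7  ]
 [-0.167  0.985 -0.038]
 [-0.687 -0.144 -0.713]]
-40 [577.5 -43.9 161.7] delta units [-1.05 -0.24 -1.06]
-3 [603.2 -38.7 187.8] delta units [-0.19 -0.07 -0.19]
0 [605.2 -38.2 189.9] delta units [-0.12 -0.05 -0.12]
9 [611.5 -36.9 196.3] delta units [ 0.08 -0.01  0.09]
force [-3.1 -1.  -2.3] [-0.28 -0.29  2.25  0.61  0.54 -2.63] 18.6
```

```bash
python3 -m creep '[{"dx":0.04,"dy":0.01,"dz":0.04,"roll":0,"jaw":0},{"dx":0.03,"dy":0.01,"dz":0.03,"roll":0,"jaw":0},{"dx":0,"dy":0,"dz":0,"roll":0,"jaw":0}]'
python3 -m creep '[{"dx":0.03,"dy":0.01,"dz":0.03,"roll":0,"jaw":0},{"dx":0,"dy":0,"dz":0,"roll":0,"jaw":0}]'
python3 -m creep '[{"dx":0.02,"dy":0,"dz":0.02,"roll":0,"jaw":0},{"dx":0,"dy":0,"dz":0,"roll":0,"jaw":0}]'
```

```text
clock: 18.9
tool_pos: [610.9, -36.3, 195.5]
ee_rot: [-0.164, 0.911, -0.011, 0.379]
force: [-5.0, -2.5, -2.9]
opening: 0.007
grasp_force: 3.0
clock: 19.1
tool_pos: [611.1, -36.1, 195.4]
ee_rot: [-0.164, 0.911, -0.011, 0.378]
force: [-9.7, -5.4, -1.9]
opening: 0.004
grasp_force: 4.6
clock: 19.3
tool_pos: [611.3, -36.0, 195.4]
ee_rot: [-0.164, 0.911, -0.011, 0.377]
force: [-11.3, -4.7, -2.1]
opening: 0.006
grasp_force: 5.3
```

```bash
python3 -m creep '[{"dx":0,"dy":-0.01,"dz":0.04,"roll":0,"jaw":0},{"dx":0,"dy":-0.01,"dz":0.03,"roll":0,"jaw":0},{"dx":0,"dy":0,"dz":0,"roll":0,"jaw":0}]'
python3 g.py
python3 - <<'E'
from h import *
d=grab('wrist','w3.png')
cv2.imwrite('pics/w3c.png',cv2.resize(cv2.cvtColor(d['pixels'][130:360,190:450],cv2.COLOR_RGB2BGR),None,fx=2.5,fy=2.5))
E
```

```text
clock: 19.6
tool_pos: [610.8, -36.0, 195.9]
ee_rot: [-0.164, 0.912, -0.01, 0.376]
force: [-5.7, -3.3, -11.8]
opening: 0.007
grasp_force: 6.0
tcp [610.8 -36.  195.9] tilt 44.2 azim err deg -2.9 axes in stand x,y,z:
 [[-0.711 -0.095  0.697]
 [-0.166  0.985 -0.036]
 [-0.683 -0.141 -0.717]]
-40 [577.5 -43.9 161.7] delta units [-1.11 -0.27 -1.14]
-3 [603.2 -38.7 187.8] delta units [-0.25 -0.09 -0.27]
0 [605.2 -38.2 189.9] delta units [-0.18 -0.07 -0.2 ]
9 [611.5 -36.9 196.3] delta units [ 0.02 -0.03  0.01]
force [ -5.7  -3.3 -11.8] [-0.28 -0.28  2.24  0.59  0.54 -2.62] 19.6
```

View pics/w3c.png

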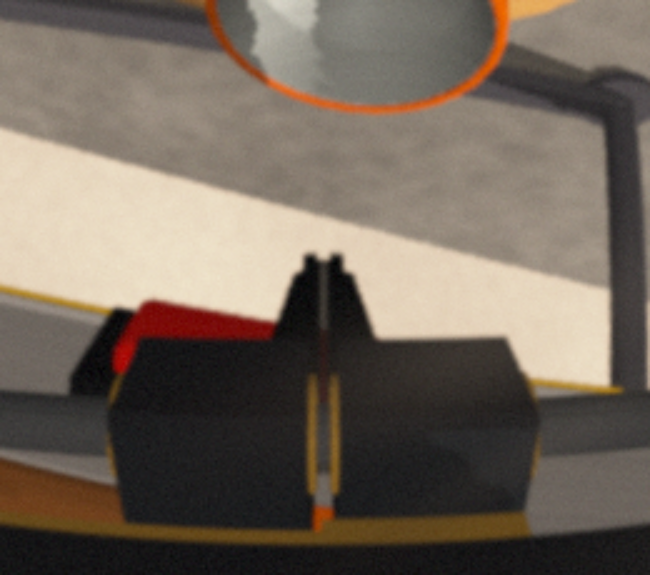

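The crop shows the fingers on the bar, with the red end at (190,340) and the orange bowl behind. The force is rising at the stop, so I'll press a little harder and hold.

```bash
python3 -m creep '[{"dx":0.04,"dy":0,"dz":0.02,"roll":0,"jaw":0},{"dx":0.03,"dy":0,"dz":0.03,"roll":0,"jaw":0},{"dx":0,"dy":0,"dz":0,"roll":0,"jaw":0},{"dx":0,"dy":0,"dz":0,"roll":0,"jaw":0}]'
python3 g.py
```

```text
clock: 20.05
tool_pos: [611.2, -35.9, 195.8]
ee_rot: [-0.165, 0.912, -0.009, 0.374]
force: [-20.4, -5.7, -6.5]
opening: 0.004
grasp_force: 10.1
tcp [611.2 -35.9 195.8] tilt 44.0 azim err deg -2.8 axes in stand x,y,z:
 [[-0.714 -0.097  0.694]
 [-0.167  0.985 -0.034]
 [-0.68  -0.14  -0.72 ]]
-40 [577.5 -43.9 161.7] delta units [-1.12 -0.27 -1.14]
-3 [603.2 -38.7 187.8] delta units [-0.27 -0.09 -0.27]
0 [605.2 -38.2 189.9] delta units [-0.2  -0.08 -0.2 ]
9 [611.5 -36.9 196.3] delta units [ 0.01 -0.03  0.02]
force [-20.4  -5.7  -6.5] [-0.28 -0.28  2.23  0.59  0.55 -2.61] 20.05
```

```bash
python3 -m creep '[{"dx":-0.2,"dy":-0.04,"dz":-0.2,"roll":0,"jaw":0},{"dx":-0.4,"dy":-0.08,"dz":-0.4,"roll":0,"jaw":0},{"dx":-0.6,"dy":-0.1,"dz":-0.6,"roll":0,"jaw":0},{"dx":-0.8,"dy":-0.2,"dz":-0.3,"roll":0,"jaw":0},{"dx":-1,"dy":-0.2,"dz":0,"roll":0,"jaw":0}]'
python3 -m creep '[{"dx":-1,"dy":-0.2,"dz":0,"roll":0,"jaw":0},{"dx":0,"dy":1,"dz":0,"roll":0,"jaw":0},{"dx":0,"dy":1,"dz":0,"roll":0,"jaw":0},{"dx":0,"dy":0,"dz":0,"roll":0,"jaw":0}]'
cat > sw.py <<'E'
from h import *
d=grab('wrist','w4.png');K=np.array(d['intrinsics']);R=np.array(d['R']);t=np.array(d['t']);z=d['range_z']
v,u=np.mgrid[:400,:640];du=u-K[0,2];dv=v-K[1,2];rr=np.hypot(du,dv)+1e-9;th=rr/K[0,0]
ta=np.tan(np.clip(th,0,1.5));C=np.stack([du/rr*ta*z,dv/rr*ta*z,z],-1);P=(C-t)@R
h=cv2.cvtColor(d['pixels'],cv2.COLOR_RGB2HSV).astype(int);H,S,V=np.moveaxis(h,-1,0)
m=((H<4)|(H>174))&(S>170)&(z>0)&(th<1.4)
yaw=.2033;L=(P-[568,-75,235])@np.array([[np.cos(yaw),-np.sin(yaw),0],[np.sin(yaw),np.cos(yaw),0],[0,0,1]])-[45,28.5,0]
q=L[m];print(m.sum(),np.argwhere(m).mean(0) if m.any() else '')
if m.any():
    o=q@[.7071,0,.7071];print('pcts xyz',np.percentile(q,[5,50,95],axis=0).round(1));print('along press dir pcts (off face -22.6, in -13.6)',np.percentile(o,[5,25,50,75,95]).round(1))
E
python3 sw.py; python3 g.py|tail -1
```

```text
clock: 20.55
tool_pos: [526.2, -55.5, 158.7]
ee_rot: [-0.163, 0.91, -0.012, 0.381]
force: [0.0, -0.4, 0.1]
opening: 0.008
grasp_force: 0.0
clock: 20.95
tool_pos: [496.9, 0.8, 160.8]
ee_rot: [-0.165, 0.909, -0.012, 0.383]
force: [0.4, -0.8, 0.1]
opening: 0.006
grasp_force: 0.0
1189 [323.49285114 215.42136249]
pcts xyz [[-171.9  -42.6  -45.7]
 [  19.1  -18.   -34.5]
 [  28.4   27.   -25.7]]
along press dir pcts (off face -22.6, in -13.6) [-142.4  -12.5  -11.8   -9.4   -4.6]
force [ 0.9 -0.4  1. ] [-0.27 -0.61  2.52  0.56  0.57 -2.57] 21.0
```

View pics/w4.png

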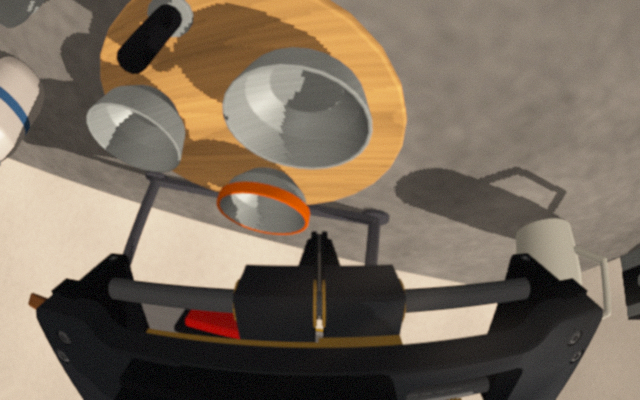

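The red bar at (210,322) now lies at the pressed-in depth: -11.8 mm measured along the press direction, against -13.6 expected fully in and -22.6 off. The bowl at (263,205) and the turntable look unmoved. One check of the bowl, then I hand in.

Run:
```python
from m import *
D={n:grab(n) for n in('top','scene')}
measure(D)
for n in D:
    P=pts(D[n]);x,y,z=np.moveaxis(P,-1,0);q=P[(z>110)&(z<145)&(x>550)&(x<700)&(y<-340)&(y>-480)]
    print('jar',len(q),cv2.minEnclosingCircle(q[:,:2].astype(np.float32)) if len(q) else '')
```

```text
top
clip 338 px [328. 155.] med [630.  -33.  254.8] min [603. -56. 248.] max [657. -10. 261.]
rim 64 px [320. 179.] med [606.4 -12.   75.3] min [597. -70.  70.] max [638.  19.  81.]
   circ ((627.0489501953125, -25.28168296813965), 45.474727630615234)
handle 37 px [365. 232.] med [ 458.  -134.    85.4] min [ 450. -143.   74.] max [ 466. -126.   93.]
board 9930 px [332. 132.] med [687.1 -46.2 250.4] min [ 574. -260.  238.] max [809. 164. 262.]
   rect ((694.4517822265625, -48.707672119140625), (174.99232482910156, 400.6435852050781), 11.572530746459961)
disc 3923 px [340. 197.] med [568.  -91.8  31.4] min [ 420. -223.   25.] max [686.  74.  40.]
   rect ((543.7639770507812, -78.47552490234375), (247.02708435058594, 296.43402099609375), 11.548270225524902)
   circ ((569.1397094726562, -73.94193267822266), 149.8154296875)
scene
clip 262 px [286. 150.] med [629.2 -32.4 253.9] min [603. -57. 247.] max [655. -10. 261.]
rim 59 px [294. 196.] med [609.2 -25.1  74.7] min [596. -82.  70.] max [644.  15.  79.]
   circ ((632.2756958007812, -33.307804107666016), 49.49166488647461)
handle none
board 8052 px [264. 147.] med [682.8 -25.4 249.8] min [ 574. -265.  238.] max [815. 163. 262.]
   rect ((695.1078491210938, -50.944091796875), (172.85232543945312, 407.7050476074219), 11.684121131896973)
disc 3306 px [308. 210.] med [574.8  -3.9  30.9] min [ 430. -209.   25.] max [686.  75.  39.]
   rect ((553.2960815429688, -64.21865844726562), (282.8030700683594, 252.49456787109375), 85.43794250488281)
   circ ((570.8259887695312, -75.07229614257812), 151.42892456054688)
jar 923 ((613.6253662109375, -415.21929931640625), 46.91853332519531)
jar 626 ((612.7047729492188, -419.1565246582031), 49.341156005859375)
```

```bash
python3 -c "
from station import r
print(r.finish_job())"
```

```text
the job is handed in; nothing more can be done
None
```

I handed the job in: the orange-rimmed bowl measured about 2 mm off the lamp's middle, the switch bar read as pressed home and staying in, the jar measured where it began, the plates and pitcher were never approached or re-measured, and the arm was clear of everything (the hand-in returned no verdict).

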